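Seat a tube in V-blocks and hold its thrust lever at three clicks

TASK

Take the long steel tube from the wooden tray and rest it level in the two steel V-blocks of the fixture, between the sprung stop and the plunger, and let go of it. Then swing the spring-return lever on the tailstock until it has clicked exactly three times, never going on to a fourth click, so that the tube is pushed against the stop, and finish while still holding the lever there. Leave the bronze bush, the pulley and the short tube alone.

Things in the scene. Friction and masses are not known exactly. Their poses are not given: they have to be found in the camera images.
- fixture: Fixed steel fixture. Origin on the table midway between the V-blocks; x across, y along the grooves, z up. Base plate 90 x 350 x 12 mm. Two V-blocks (62 across, 30 along, tops at 66 mm) centred at y = -55 and +55, notches 90 degrees, open upward. Stop bracket at y = -118 to -138, 78 mm high. Tailstock at the +y end, with the plunger facing the V-blocks and click ring and lever on top.
- seat (a point): Where the centre of a seated tube belongs: fixture x = 0, y = 0, z = 64 mm above the table; the grooves run along its y axis. At rest the stop pad and the plunger pad face each other 97 mm either side of it, so 194 mm are free for the 180 mm tube. 80 mm between the V-blocks are free for the fingers.
- pivot (a point): On the lever's vertical pivot axis, fixture x = 0, y = +160 mm, 98 mm above the table. The tailstock under it is a grey block 80 x 82 mm, fixture y = 119 to 201, top at 92 mm.
- tube: Loose polished steel tube, outside diameter 30, length 180 mm, 0.46 kg. Origin at its centre, x along its axis. Starts lying in the tray's notches, axis along the tray's y, 42 mm above the table.
- tray: Fixed wooden tray 85 x 200 mm, floor 6 mm thick, origin on the table under its middle, y along the tube. Two notched cross-pieces 62 wide, 18 thick, up to 44 mm high, centred at y = -68 and +68; between them the tube is free to be gripped across.
- lever (a joint): Lever angle (rad): 0 at rest, pointing along fixture +y, away from the V-blocks; grows counterclockwise from above, towards fixture -x (the robot's side), to 1.75. A spring drives it back to 0 when let go: about 7 N at the grip at rest, 9 N at 1.2 rad. The pawl adds some 3 N ahead of each pin and eases as much once past it. Moves the plunger 20 mm per rad to the stop.
- lever_grip (a point): Middle of the lever's upright round black grip: diameter 16, 50 mm tall, 145 mm above the table (grip spans 120 to 170), 85 mm from the pivot. Its x axis points outward from the pivot along the lever.
- ring: Aluminium disc, diameter 92 mm, on the tailstock, centred on the pivot, origin 93 mm up. Five upright pins at 40 mm radius, 0.314 rad (18 degrees) apart. Set at a new angle each time: the lever moves 0.18 to 0.46 rad before its pawl (in line with the lever) passes the first pin; each pin passed is a click. x points midway between third and fourth pin, y towards the fourth.
- stop: Steel pad, diameter 26, on the stop bracket; origin at the middle of its face, which looks to the fixture's +y. Sprung: yields up to 20 mm at 0.4 N/mm from about 0.8 N.
- plunger: Steel pad, diameter 26, on the tailstock; origin at the middle of its face, which looks to the fixture's -y, 64 mm above the table. Driven by the lever.
- bush: Loose bronze bush standing upright, diameter 48, 50 mm high, origin at its underside. Leave alone.
- pulley: Loose toothed steel pulley lying flat, diameter 72, 37 mm high, origin at its underside. Leave alone.
- stub: Loose short steel tube standing upright, diameter 30, 60 mm high, origin at its underside. Leave alone.
Not all that is in view belongs to the job. What is meant by the tube is not blue, and is the smaller of those in its own colour.

How it is judged:
By the outcome, as a careful person would: the job done as asked, in the order asked, and still so for the second after the job is handed in, while the arm keeps its last pose, push and grip.
It also fails if it takes over 64 s, if anything falls off the work surface, if the arm or the gripper's body presses on something with over 40 N, if the wrist force passes 120 N, or if a joint passes its speed limit or range.

ROBOT

A 7-joint arm with a two-finger parallel gripper is mounted at the origin on the work surface. World frame = base frame: x ahead of the robot, y to its left, z up, the work surface at z = 0. Lengths are in m, angles in degrees, forces in N, time in s.
With the tool pointing down it reaches from about 0.4 to 0.85 m from the base axis. Payload 4.5 kg.
Tool frame: the origin (TCP) lies midway between the tips of the shut fingers; the grasp point (between the pads) lies 19 mm behind it; z points along the fingers, y is the line along which they close (so a half turn about z gives the same grasp; the last joint's range is limited). The gripper opens to 88 mm and grips with 3 to 60 N. Pads are 18 mm wide; open, the fingers measure 123 mm over their backs; the gripper's body (75 mm by 187 mm) begins 45 mm behind the grasp point.
Start: joints at [-64.756, 39.483, -11.15, 89.685, 9.013, 51.709, -12.324], TCP at [0.247, 0.574, 0.239] pointing down, gripper open.
Joint ranges: [-172.22, 172.22], [-26.19, 119.32], [-84.43, 86.54], [7.71, 146.69], [-57.33, 237.33], [2.42, 119.75], [-152.13, 152.13]. Speed limits (degrees/s): [147.25, 147.25, 180, 180, 180, 180, 180].

INTERFACE

Orientations are given as [roll, pitch, yaw] about the fixed x, y, z axes, in that order (R = Rz(yaw) Ry(pitch) Rx(roll)).
In Python, from rig import r gives the robot as it stands. The module is installed in compiled form; this text tells all that it offers.
- The arm moves only by the shell command python3 -m crank 'ROWS' [FORCE]. ROWS is JSON, a list of rows, each a list of 5 numbers: the shift along the tool's x, y, z in m, then the turn about the tool's z in degrees, then the opening, from -1 (shut) to 1 (fully open), so that 0 is half open. A call has 1 to 20 rows; each row shifts and turns the commanded pose from where the row before left it, along the tool's axes as they then stand; what a row does not reach is not made up. A row lasts 1/10 s, in which the tool goes at most 50 mm and 8.59 degrees, less where a joint would pass 70% of its speed; a pose out of reach is approached as far as the arm can. A call is refused whole if a number of a shift passes 0.05 or a number of a turn 8.59, either way. A call with a gripper value outside its range is refused whole. The fingers move at their own pace and stop on an object; FORCE is the grip in N (left out, the last holds). Time passes only in rows, so rows that do not move let the fingers close. It gives the time, the measured TCP pose, the force, the opening and the grip force at its end, in the units of the state.
- r.sense(): the state, without advancing time (a new reading comes with each control period).
- r.read_camera(name): name is "scene" or "top"; returns a dict with "image" (420x560x3 uint8, red, green, blue), "depth" (420x560 float32, m along the optical axis (not along the pixel's ray), 0 where there is no reading), "fx", "fy", "cx", "cy" (pixels), "xyz" and "rotation" of the camera in the world. Camera axes: x right, y down, z forward; pixel columns grow to the right and rows downward; lengths in m; the calibration is good to about 2 mm. A picture is of the moment at which its call begins.
- r.finish_job(): hands the job in; it is judged then, once.
The state is a dict: "t": time; "joint_positions": joint angles; "dq": joint speeds; "tau": joint torques, N m; "position": TCP position; "ee_rot": TCP orientation; "wrist_force": force on the tool from outside, world axes, zero at the start; "wrist_torque": the same for the moment, N m; "gripper_width": finger opening in m; "gripper_force": force on a finger pad.
Only numpy, scipy, OpenCV 4.12 (cv2) and the standard library are available. Lean on these libraries where they do the work, as an engineer would, in place of code of your own. Each camera call takes 0.05 s, during which the arm holds its last target. There are 200 camera calls.

## Working session

There is one attempt and no reset: what is moved stays moved. The work goes in short steps, Python scripts to look and compute and a shell command to move; the robot and the scene stay as the last step left them, time stands still between calls to the robot, and variables do not carry over. Pictures are saved under pics/ and viewed, at most 10 in all, crops included, and the job is handed in when it is done.

```bash
mkdir -p pics; cat > h.py <<'E'
import numpy as np, cv2
from rig import r
def cam(n):
    c=r.read_camera(n); np.savez('/tmp/%s.npz'%n,**c); return c
def load(n): return dict(np.load('/tmp/%s.npz'%n))
def cloud(c):
    d=c['depth']; v,u=np.mgrid[:d.shape[0],:d.shape[1]]
    P=np.stack([(u-c['cx'])/c['fx']*d,(v-c['cy'])/c['fy']*d,d],-1)
    R=np.array(c['rotation']); 
    return P@R.T+np.array(c['xyz'])
def plane(c,u,v,z):
    R=np.array(c['rotation']);o=np.array(c['xyz'])
    k=R@np.array([(u-c['cx'])/c['fx'],(v-c['cy'])/c['fy'],1]); return o+k*(z-o[2])/k[2]
E
python3 - <<'E'
from h import *
for n in('scene','top'):
    c=cam(n); cv2.imwrite('pics/%s0.png'%n,c['image'][...,::-1]); print(n,c['fx'],c['cx'],c['cy'],c['xyz'],np.array(c['rotation']).round(3).tolist(),(c['depth']>0).mean())
print(r.sense())
E
```

```text
scene 416.36146814656695 275.3328442332397 214.43797835253457 [ 1.01331576 -0.27461806  0.95977971] [-144.596, -0.555, 63.006] 0.9961777210884354
top 483.39875490001793 276.3303552902093 211.260695755517 [3.69306288e-01 1.87947440e-05 1.28791782e+00] [-174.156, -0.686, -90.723] 0.9958715986394557
{'t': 0.1, 'joint_positions': array([-64.75569071,  39.52686673, -11.14578506,  89.737874  ,
         9.01085928,  51.71061829, -12.32415599]), 'dq': array([ 0.03374274, -0.06666257, -0.01686575, -0.13200875, -0.0392214 ,
       -0.0230683 ,  0.06103693]), 'tau': array([-3.08410556e-03, -5.28500569e+01, -1.27181388e+00, -1.53839153e+01,
       -5.26594219e-02,  2.01462208e-03,  2.19102594e-05]), 'position': array([0.24709829, 0.57346408, 0.2380118 ]), 'ee_rot': array([-1.79906452e+02,  5.37658956e-03,  1.56696071e+02]), 'wrist_force': array([0.47882717, 0.38763134, 0.52835288]), 'wrist_torque': array([-0.01644769, -0.01748222, -0.06282598]), 'gripper_force': 0.0, 'gripper_width': 0.0881946187923749}
```

View pics/scene0.png

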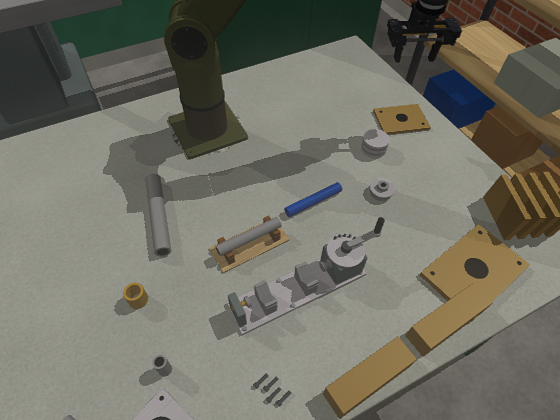

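View pics/top0.png

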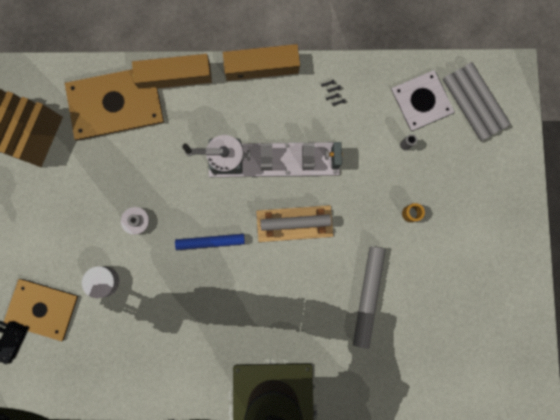

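The tray tube (top 295,222; scene 250,236) is grey and short. The other candidates are the larger grey tube (top 370,297; scene 160,215), the blue tube (top 210,241) and the bundle of rods (top 478,102). The tray tube fits: it isn't blue, it's the smaller grey one, and it lies in the tray. I'll confirm with one crop and measure.

```bash
cat >> h.py <<'E'
from scipy.spatial.transform import Rotation as Ro
def rot(c): return Ro.from_euler('xyz',np.array(c['rotation']),degrees=True).as_matrix()
def cloud(c):
    d=c['depth']; v,u=np.mgrid[:d.shape[0],:d.shape[1]]
    P=np.stack([(u-c['cx'])/c['fx']*d,(v-c['cy'])/c['fy']*d,d],-1)
    return P@rot(c).T+c['xyz']
def plane(c,u,v,z):
    o=c['xyz'];k=rot(c)@np.array([(u-c['cx'])/c['fx'],(v-c['cy'])/c['fy'],1]); return o+k*(z-o[2])/k[2]
def rect(P,m):
    q=P[m][:,:2].astype(np.float32); (a,s,t)=cv2.minAreaRect(q*1000); return len(q),np.round(a,1),np.round(s,1),round(t,1),np.round(P[m].mean(0)*1000,1)
E
python3 - <<'E'
from h import *
c=load('top');P=cloud(c);Z=P[...,2]
s=load('scene');Q=cloud(s)
def box(n,u0,u1,v0,v1):
    m=np.zeros((420,560),bool);m[v0:v1,u0:u1]=1;return m
print('table z',np.median(Z[300:330,420:500]),np.median(Q[300:340,60:110][...,2]))
print('tube',rect(P,box(0,250,340,200,245)&(Z>.050)))
print('tray',rect(P,box(0,250,340,195,245)&(Z>.004)))
print('fixt',rect(P,box(0,200,350,130,182)&(Z>.006)&(Z<.02)))
print('vblk&stop',rect(P,box(0,262,325,130,182)&(Z>.05)))
print('stop',rect(P,box(0,326,350,130,182)&(Z>.065)))
print('tailtop',rect(P,box(0,195,262,130,182)&(Z>.085)&(Z<.105)))
print('grip',rect(P,box(0,175,200,135,165)&(Z>.125)))
mt=lambda a,b,zl,zh:(Q[...,1]>a[0])&(Q[...,1]<a[1])&(Q[...,0]>b[0])&(Q[...,0]<b[1])&(Q[...,2]>zl)&(Q[...,2]<zh)
print('scene tube',rect(Q,box(0,205,285,215,258)&(Q[...,2]>.052)))
print('scene fixture base',rect(Q,box(0,225,370,230,335)&(Q[...,2]>.006)&(Q[...,2]<.018)))
print('scene grip',rect(Q,box(0,370,388,212,240)&(Q[...,2]>.125)))
I=cv2.resize(c['image'][120:260,160:360],None,fx=4,fy=4,interpolation=cv2.INTER_CUBIC)
cv2.imwrite('pics/c1.png',I[...,::-1])
E
```

```text
table z -0.0010613034502267027 0.0010391634023933505
tube (666, array([444.5, -71.4]), array([106.4, 178.1]), 15.6, array([464.5, -63.4,  86.2]))
tray (2096, array([457.9, -68.3]), array([173.5, 236.5]), 1.5, array([466.1, -62.9,  38.7]))
fixt (2328, array([652.5, -15.1]), array([136.7, 386.9]), 0.6, array([634.9, -41.1,  11.8]))
vblk&stop (437, array([520.3, -47.4]), array([135.3, 303. ]), 89.4, array([632.9, -49.8,  91.2]))
stop (252, array([ 513.3, -102.8]), array([ 50. , 350.2]), 62.6, array([ 631.2, -164. ,  114.1]))
tailtop (916, array([640.1, 112.3]), array([89.4, 90.7]), 81.8, array([638.3, 109.5,  97.3]))
grip (77, array([511.7,  96.2]), array([343. ,  20.8]), 37.5, array([605.6, 173.1, 290. ]))
scene tube (527, array([ 696.4, -190.9]), array([160.3, 635.8]), 61.1, array([486. , -72.4,  85.2]))
scene fixture base (3145, array([598.1,   4.1]), array([356.8, 286.7]), 70.8, array([617.4, -46.6,  11.7]))
scene grip (109, array([639.4, 198.4]), array([15.4, 16.1]), 26.8, array([641.6, 195.9, 153.4]))
```

View pics/c1.png

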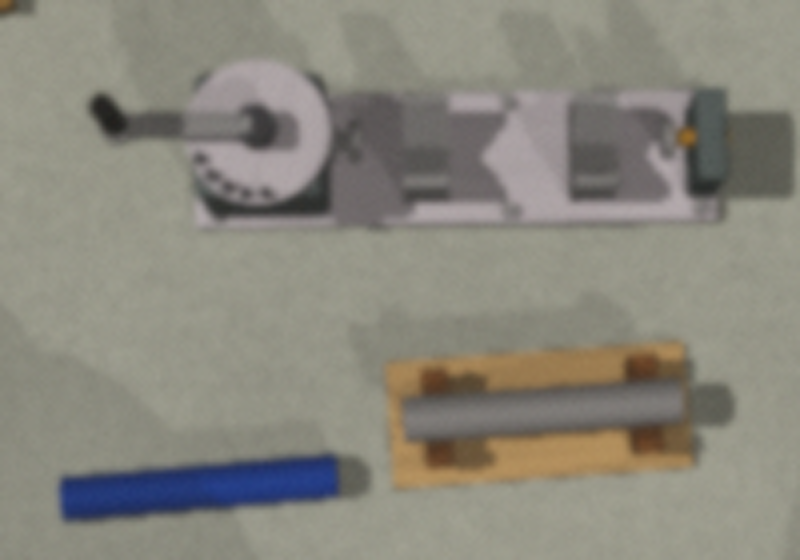

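The crop shows the grey tube in the wooden tray from (404,418) to (683,402), the longer blue one beside it, and the fixture with its lever at left and the pins on the robot side. The tray tube is the one. The depth has outliers, so I'll refine with bounded heights.

```bash
python3 - <<'E'
from h import *
def ok(c):
    d=c['depth'];return abs(d-cv2.medianBlur(d,5))<.006
def fit(P,m):
    q=P[m];n,lb,st,_=cv2.connectedComponentsWithStats(m.astype(np.uint8));k=1+st[1:,4].argmax();q=P[lb==k]
    a,s,t=cv2.minAreaRect((q[:,:2]*1000).astype(np.float32));w=np.linalg.svd(q[:,:2]-q[:,:2].mean(0),full_matrices=0)[2][0]
    return len(q),np.round(a,1),np.round(s,1),round(t,1),'pca',round(np.degrees(np.arctan2(*w[::-1])),2),np.round(np.median(q,0)*1000,1)
def box(u0,u1,v0,v1):
    m=np.zeros((420,560),bool);m[v0:v1,u0:u1]=1;return m
T=load('top');S=load('scene')
for nm,c,b in(('top',T,dict(tray=(250,340,195,245),fx=(175,355,125,185))),('scene',S,dict(tray=(200,295,210,275),fx=(220,390,210,335)))):
    P=cloud(c);Z=P[...,2];o=ok(c);t=box(*b['tray']);f=box(*b['fx'])&o
    print(nm,'tube',fit(P,t&o&(Z>.048)&(Z<.062)))
    print(nm,'tray floor',fit(P,t&o&(Z>.003)&(Z<.062)))
    print(nm,'base',fit(P,f&(Z>.006)&(Z<.018)))
    print(nm,'allfix',fit(P,f&(Z>.006)&(Z<.1)))
    print(nm,'disc',fit(P,f&(Z>.088)&(Z<.104)))
    print(nm,'stop',fit(P,f&(Z>.07)&(Z<.084)))
    print(nm,'vb',fit(P,f&(Z>.061)&(Z<.07)))
    print(nm,'grip',fit(P,box(*b['fx'])&(Z>.155)&(Z<.18)))
# rays
px=lambda u,v:(160+(u+.5)/4-.5,120+(v+.5)/4-.5)
for nm,uv,z in(('tubeL',(405,419.5),.046),('tubeR',(683,401),.046),('baseBL',(197,229),.006),('baseBR',(722,221),.006),('disc',(258,130),.096),('gripTop',(101,103),.17),('stopR',(725,137),.078),('stopTL',(690,90),.078),('stopBL',(690,195),.078)):
    print(nm,(plane(T,*px(*uv),z)*1000).round(1))
E
```

```text
top tube (700, array([467.5, -65.1]), array([ 28.4, 178.3]), 3.1, 'pca', np.float64(93.28), array([466.9, -64.3,  54.4]))
top tray floor (2050, array([468.3, -65.6]), array([ 88.4, 206.8]), 3.5, 'pca', np.float64(93.6), array([464.3, -62.3,   9.2]))
top base (2189, array([640.3, -12.4]), array([348.9,  91.4]), 89.8, 'pca', np.float64(-88.17), array([631.5, -42.4,  11.8]))
top allfix (3934, array([640.3, -12.4]), array([348.9,  91.4]), 89.8, 'pca', np.float64(-88.76), array([633.5, -17.7,  14.8]))
top disc (863, array([640.4, 113. ]), array([89.9, 90. ]), 87.1, 'pca', np.float64(171.51), array([633.7, 106. ,  97.6]))
top stop (172, array([ 640.7, -172.3]), array([22.9, 59.5]), 88.5, 'pca', np.float64(179.08), array([ 640.5, -173.6,   76.7]))
top vb (54, array([615.4,   7.6]), array([28.5, 13.8]), 88.3, 'pca', np.float64(-91.82), array([614. ,   7.5,  64.3]))
top grip (44, array([638.5, 197.8]), array([15. , 13.8]), 84.7, 'pca', np.float64(-93.44), array([637.9, 197.7, 169.4]))
scene tube (628, array([467. , -63.5]), array([ 29.8, 180.6]), 3.1, 'pca', np.float64(-86.72), array([470.7, 
[... 448 characters left out ...]
[90.2, 88.9]), 9.0, 'pca', np.float64(24.93), array([649.4, 104.6,  98.3]))
scene stop (277, array([ 640.1, -164.1]), array([58.5, 42. ]), 3.4, 'pca', np.float64(1.74), array([ 642.1, -172.2,   78. ]))
scene vb (71, array([ 616. , -100.7]), array([16.1, 30. ]), 3.7, 'pca', np.float64(-89.05), array([ 617.1, -102.6,   64.9]))
scene grip (56, array([639.3, 198.7]), array([15.5, 14.9]), 30.2, 'pca', np.float64(-125.4), array([640.9, 196. , 168.7]))
tubeL [462.4  23.8  46. ]
tubeR [ 472.3 -155.7   46. ]
baseBL [595.  162.7   6. ]
baseBR [ 596.8 -189.9    6. ]
disc [641.6 113.2  96. ]
gripTop [641.8 198.4 170. ]
stopR [ 638.2 -182.6   78. ]
stopTL [ 669. -161.   78.]
stopBL [ 601.  -159.3   78. ]
```

Estimates agree: tube centre (467, -64.5) mm with its axis at 93.2°, fixture yaw about 0, seat (640, -47), pivot (640, 113), grip (639.5, 198). I'll turn the tool to yaw 93.2 first.

```bash
python3 -m crank '[[0,0,0,8,0.5],[0,0,0,8,0.5],[0,0,0,8,0.5],[0,0,0,8,0.5],[0,0,0,8,0.5],[0,0,0,8,0.5],[0,0,0,8,0.5],[0,0,0,7.5,0.5],[0,0,0,0,0.5]]' 20
```

```text
t: 1.0
position: [0.247, 0.5738, 0.2383]
ee_rot: [180.0, 0.1, 93.2]
wrist_force: [0.9, 0.0, -1.0]
gripper_width: 0.066
gripper_force: 0.0
```

```bash
python3 -m crank '[[-0.02,0.03,0,0,0.5],[-0.03,0.03,0,0,0.5],[-0.04,0.03,0,0,0.5],[-0.04,0.03,0,0,0.5],[-0.04,0.03,0,0,0.5],[-0.04,0.03,0,0,0.5],[-0.04,0.004,0,0,0.5],[-0.04,0,0,0,0.5],[-0.04,0,0,0,0.5],[-0.04,0,0,0,0.5],[-0.04,0,0,0,0.5],[-0.04,0,0,0,0.5],[-0.04,0,0,0,0.5],[-0.04,0,0,0,0.5],[-0.04,0,0,0,0.5],[-0.04,0,0,0,0.5],[-0.03,0,0,0,0.5],[-0.02,0,0,0,0.5],[0,0,0,0,0.5]]'
```

```text
t: 2.9
position: [0.4676, -0.0781, 0.2387]
ee_rot: [180.0, 0.1, 93.0]
wrist_force: [-0.6, 0.0, -0.3]
gripper_width: 0.0662
gripper_force: 0.0
```

```bash
python3 -m crank '[[0.0135,0,0.03,0,0.5],[0,0,0.04,0,0.5],[0,0,0.04,0,0.5],[0,0,0.03,0,0.5],[0,0,0.02,0,0.5],[0,0,0.02,0,0.5],[0,0,0.02,0,0.5],[0,0,0.015,0,0.5],[0,0,0,0,0.5],[0,0,0,0,0.5]]'; python3 - <<'E'
from h import *
c=cam('scene');cv2.imwrite('pics/g1.png',cv2.resize(c['image'][130:330,150:390],None,fx=3,fy=3)[...,::-1])
E
```

```text
t: 3.9
position: [0.467, -0.06, 0.0238]
ee_rot: [-180.0, -0.1, 93.3]
wrist_force: [-0.4, 0.4, 0.7]
gripper_width: 0.0659
gripper_force: 0.0
```

View pics/g1.png

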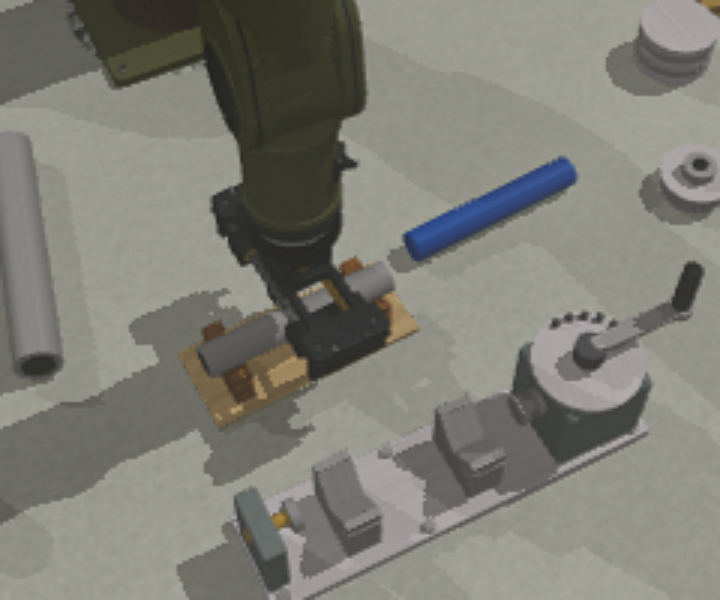

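The fingers straddle the tube's middle (crop around 330,320), with the cross-pieces clear. I'll centre by 4.5 mm along the axis, then grip.

```bash
python3 -m crank '[[-0.0045,0,0,0,0.5],[0,0,0,0,0.5],[0,0,0,0,-1],[0,0,0,0,-1],[0,0,0,0,-1],[0,0,0,0,-1],[0,0,0,0,-1],[0,0,0,0,-1]]' 40; python3 -m crank '[[0,0,-0.01,0,-1],[0,0,-0.02,0,-1],[0,0,-0.03,0,-1],[0,0,-0.03,0,-1],[0,0,-0.03,0,-1],[0,0,0,3.2,-1],[0,0,0,0,-1],[0,0,0,0,-1]]'
```

```text
t: 4.75
position: [0.4664, -0.0657, 0.0236]
ee_rot: [-179.9, -0.0, 93.2]
wrist_force: [-1.7, -0.6, 1.1]
gripper_width: 0.0281
gripper_force: 39.8
t: 5.55
position: [0.4666, -0.0656, 0.1435]
ee_rot: [-179.9, -0.0, 90.1]
wrist_force: [0.2, -0.8, -6.1]
gripper_width: 0.0281
gripper_force: 40.1
```

```bash
python3 -m crank '[[0.0086,0.02,0,0,-1],[0.01,0.03,0,0,-1],[0,0.04,0,0,-1],[0,0.04,0,0,-1],[0,0.03,0,0,-1],[0,0.0134,0,0,-1],[0,0,0,0,-1],[0,0,0,0,-1],[0,0,0,0,-1]]'; python3 - <<'E'
from h import *
T=cam('top');S=cam('scene')
for c in(T,S):
    P=cloud(c);d=c['depth'];o=abs(d-cv2.medianBlur(d,5))<.008
    for y0,y1 in((-.2,-.105),(.01,.1)):
        m=o&(P[...,2]>.15)&(P[...,2]<.19)&(abs(P[...,0]-.64)<.03)&(P[...,1]>y0)&(P[...,1]<y1);q=P[m]
        if len(q):print(len(q),(q.min(0)*1000).round(1),(q.max(0)*1000).round(1))
s=S['image'];cv2.imwrite('pics/p1.png',cv2.resize(s[130:330,200:400],None,fx=3,fy=3)[...,::-1])
E
```

```text
t: 6.45
position: [0.6386, -0.0472, 0.1428]
ee_rot: [-179.8, -0.0, 90.0]
wrist_force: [-0.0, 0.6, -5.5]
gripper_width: 0.0283
gripper_force: 40.1
164 [624.9  10.  159.9] [651.5  43.  179.8]
221 [ 624.2 -135.7  150.6] [ 655.1 -105.1  180.5]
200 [625.6  10.1 156.9] [654.3  44.6 179.8]
```

View pics/p1.png

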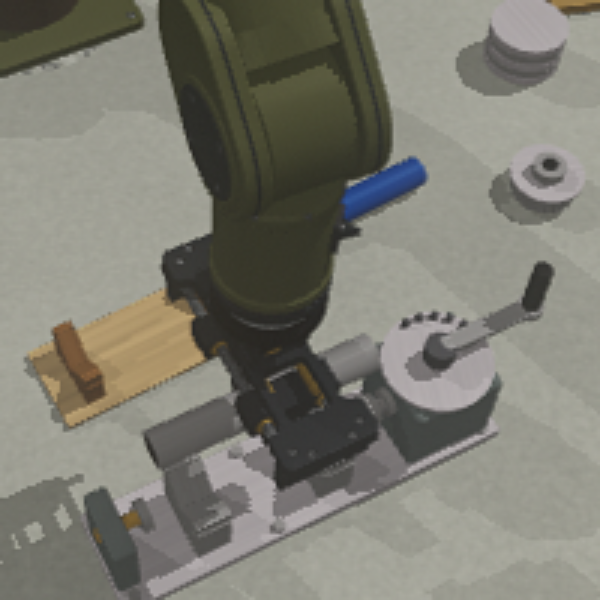

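The tube is level over the grooves, spanning y -136 to +44 mm (centre -46), with both ends at the same height. I'll lower it.

```bash
python3 -m crank '[[0,0.001,0.02,0,-1],[0,0,0.03,0,-1],[0,0,0.02,0,-1],[0,0,0.01,0,-1],[0,0,0.006,0,-1],[0,0,0.004,0,-1],[0,0,0.003,0,-1],[0,0,0,0,-1],[0,0,0,0,-1]]'
```

```text
t: 7.45
position: [0.6421, -0.0472, 0.0513]
ee_rot: [179.9, -0.0, 90.0]
wrist_force: [0.6, -0.6, -4.8]
gripper_width: 0.0282
gripper_force: 40.1
```

```bash
python3 -m crank '[[0,-0.001,0.002,0,-1],[0,0,0.002,0,-1],[0,0,0.001,0,-1],[0,0,0,0,-1],[0,0,0,0,-1]]'
```

```text
t: 7.95
position: [0.6403, -0.0471, 0.0464]
ee_rot: [-180.0, -0.0, 90.0]
wrist_force: [-4.4, 1.4, 4.6]
gripper_width: 0.0283
gripper_force: 39.6
```

```bash
python3 -m crank '[[0,-0.0005,0.0005,0,-1],[0,0,0,0,-1],[0,0,0,0,0.3],[0,0,0,0,0.3],[0,0,0,0,0.3],[0,0,0,0,0.3],[0,0,0,0,0.3]]' 10 && python3 -m crank '[[0,0,-0.01,0,0.3],[0,0,-0.02,0,0.3],[0,0,-0.04,0,0.3],[0,0,-0.05,0,0.3],[0,0,-0.05,0,0.3],[0,0,0,0,0.3],[0,0,0,0,0.3]]'; python3 - <<'E'
from h import *
T=cam('top');S=cam('scene')
for c in(T,S):
    P=cloud(c);d=c['depth'];o=abs(d-cv2.medianBlur(d,5))<.008
    for y0,y1 in((-.16,-.11),(0.02,.06)):
        m=o&(P[...,2]>.06)&(P[...,2]<.09)&(abs(P[...,0]-.64)<.025)&(P[...,1]>y0)&(P[...,1]<y1);q=P[m]
        if len(q):print(len(q),(np.percentile(q,3,0)*1000).round(1),(np.percentile(q,97,0)*1000).round(1),q[:,2].max())
a=cv2.resize(T['image'][120:200,170:360],None,fx=4,fy=4,interpolation=cv2.INTER_CUBIC)
cv2.imwrite('pics/s1.png',a[...,::-1])
E
```

```text
t: 8.65
position: [0.6405, -0.0471, 0.0452]
ee_rot: [180.0, -0.0, 90.0]
wrist_force: [-0.3, 1.0, 0.5]
gripper_width: 0.0575
gripper_force: 0.0
t: 9.35
position: [0.6409, -0.0472, 0.2171]
ee_rot: [179.8, -0.0, 90.0]
wrist_force: [0.6, 0.5, -0.8]
gripper_width: 0.0573
gripper_force: 0.0
121 [626.3  21.1  64.5] [653.7  58.1  80.7] 0.08529461473945998
235 [ 621.2 -156.8   61.8] [ 654.7 -110.9   80.9] 0.08288077630492585
117 [639.8  21.4  62. ] [656.2  57.8  81. ] 0.08274979780840808
```

View pics/s1.png

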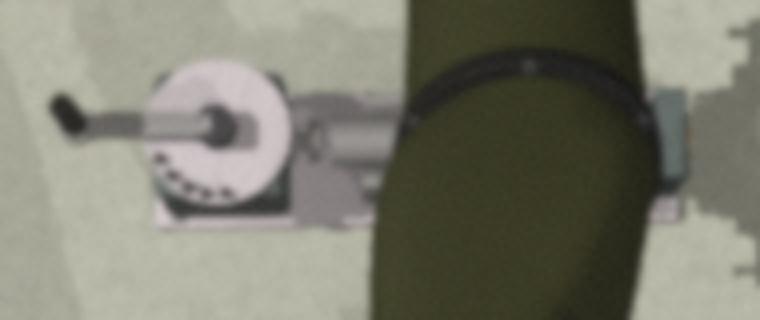

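The tube sits level at z≈80 mm on top (left end at crop 330,140 against the plunger side), and the pins show at (160–230,160–193). Now I'll measure the pin angles and check the wrist joint while moving over to the grip.

```bash
python3 - <<'E'
from h import *
T=load('top');print(r.sense()['joint_positions'].round(0))
k=4;u0,v0=195,130;g=cv2.cvtColor(T['image'][130:180,195:255],cv2.COLOR_RGB2GRAY);g=cv2.resize(g,None,fx=k,fy=k,interpolation=cv2.INTER_CUBIC)
bh=cv2.morphologyEx(g,cv2.MORPH_BLACKHAT,cv2.getStructuringElement(2,(17,17)))
n,l,st,ce=cv2.connectedComponentsWithStats((bh>45).astype(np.uint8))
for i in range(1,n):
    u,v=u0+(ce[i][0]+.5)/k-.5,v0+(ce[i][1]+.5)/k-.5
    for z in(.105,):
        p=plane(T,u,v,z)[:2]-[.640,.113]; print(st[i,4],(round(u,1),round(v,1)),'r',round(np.hypot(*p)*1000,1),'ang',np.degrees(np.arctan2(-p[0],p[1])).round(1))
E
python3 -m crank '[[0.02,-0.001,0,0,0.3],[0.04,0,0,0,0.3],[0.05,0,0,0,0.3],[0.05,0,0,0,0.3],[0.04,0,0,0,0.3],[0.03,0,0,0,0.3],[0.015,0,0,0,0.3],[0,0,0,0,0.3],[0,0,0,0,0.3]]'
```

```text
[-2. 42.  3. 89. -3. 49.  2.]
88 (np.float64(239.3), np.float64(140.4)) r 48.3 ang -143.2
29 (np.float64(209.7), np.float64(159.3)) r 39.6 ang 27.3
24 (np.float64(212.7), np.float64(163.4)) r 39.9 ang 46.2
18 (np.float64(216.7), np.float64(166.3)) r 40.2 ang 63.8
7 (np.float64(221.1), np.float64(167.9)) r 40.9 ang 80.4
306 (np.float64(224.3), np.float64(172.0)) r 50.7 ang 91.1
t: 10.35
position: [0.6391, 0.1953, 0.2143]
ee_rot: [-179.9, 0.2, 89.9]
wrist_force: [-0.7, -0.2, 0.4]
gripper_width: 0.0574
gripper_force: 0.0
```

Pins sit at about 27, 45, 63 and 81°, so I'll aim for 72°. Lowering onto the grip and closing.

```bash
python3 -m crank '[[0.002,0,0.02,0,0.3],[0,0,0.03,0,0.3],[0,0,0.02,0,0.3],[0,0,0.013,0,0.3],[0,0,0,0,0.3],[0,0,0,0,-1],[0,0,0,0,-1],[0,0,0,0,-1],[0,0,0,0,-1],[0,0,0,0,-1],[0,0,0,0,-1]]' 25
```

```text
t: 11.45
position: [0.639, 0.2, 0.1326]
ee_rot: [-180.0, -0.0, 90.0]
wrist_force: [-1.0, -0.3, 2.4]
gripper_width: 0.0152
gripper_force: 25.0
```

```bash
python3 -m crank '[[-0.0002,-0.006,0,-4,-1],[-0.0002,-0.006,0,-4,-1],[-0.0002,-0.006,0,-4,-1],[-0.0002,-0.006,0,-4,-1],[-0.0002,-0.006,0,-4,-1],[0,0,0,0,-1],[0,0,0,0,-1]]' 40
```

```text
t: 12.15
position: [0.6119, 0.1956, 0.1326]
ee_rot: [179.7, -0.0, 109.9]
wrist_force: [4.4, 1.4, -2.8]
gripper_width: 0.015
gripper_force: 40.0
```

```bash
python3 -m crank '[[-0.0002,-0.006,0,-4,-1],[-0.0002,-0.006,0,-4,-1],[-0.0002,-0.006,0,-4,-1],[-0.0002,-0.006,0,-4,-1],[-0.0002,-0.006,0,-4,-1],[-0.0002,-0.006,0,-4,-1],[-0.0002,-0.006,0,-4,-1],[-0.0002,-0.006,0,-4,-1],[-0.0002,-0.006,0,-4,-1],[0,0,0,0,-1],[0,0,0,0,-1]]'
```

```text
t: 13.25
position: [0.5697, 0.1644, 0.1326]
ee_rot: [179.7, 0.1, 145.9]
wrist_force: [3.5, 3.5, -3.7]
gripper_width: 0.0146
gripper_force: 40.0
```

```bash
python3 -m crank '[[-0.0001,-0.0046,0,-3,-1],[-0.0001,-0.0046,0,-3,-1],[-0.0001,-0.0046,0,-3,-1],[-0.0001,-0.0046,0,-3,-1],[-0.0001,-0.0046,0,-3,-1],[-0.0001,-0.0046,0,-3,-1],[0,0,0,0,-1],[0,0,0,0,-1],[0,0,0,0,-1],[0,0,0,0,-1]]'; python3 - <<'E'
from h import *
S=cam('scene');T=cam('top')
a=cv2.resize(S['image'][215:340,215:390],None,fx=3.2,fy=3.2,interpolation=cv2.INTER_CUBIC)
cv2.imwrite('pics/f1.png',a[...,::-1])
for c in(S,T):
    P=cloud(c);d=c['depth'];o=abs(d-cv2.medianBlur(d,5))<.006
    q=P[o&(P[...,2]>.07)&(P[...,2]<.083)&(abs(P[...,0]-.64)<.01)&(P[...,1]>-.2)&(P[...,1]<.06)]
    print(len(q),np.percentile(q,[0,5,50,95,100],axis=0).round(3).tolist() if len(q) else '')
print(r.sense()['position'],r.sense()['t'])
E
```

```text
t: 14.25
position: [0.5577, 0.1406, 0.1326]
ee_rot: [179.7, 0.1, 164.0]
wrist_force: [2.4, 5.1, -3.4]
gripper_width: 0.0146
gripper_force: 40.0
778 [[0.63, -0.196, 0.07], [0.632, -0.178, 0.072], [0.641, -0.078, 0.078], [0.649, 0.028, 0.081], [0.65, 0.059, 0.083]]
652 [[0.63, -0.194, 0.07], [0.631, -0.175, 0.072], [0.639, -0.076, 0.077], [0.648, 0.026, 0.081], [0.65, 0.06, 0.083]]
[0.55767699 0.14058198 0.13258745] 14.35
```

View pics/f1.png

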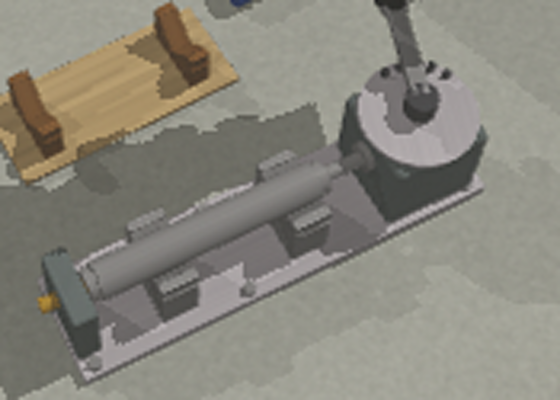

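The tube rests in both V-blocks, pressed against the stop at (95,285), whose rod shows behind the bracket. The lever is at 71.5°, midway between pins 3 (62°) and 4 (80°). Pins 1 and 2 are visible on the passed side at (430–446,70). I'm handing in while holding.

```bash
python3 -c "
from rig import r
print(r.finish_job())"
```

```text
the job is handed in; nothing more can be done
None
```

The job is handed in: the tube is level in both V-blocks and pushed against the stop, and the gripper is still holding the lever at about 71.5°, between the third and fourth pins as I measured them; the hand-in gave no verdict, and the bush, pulley and short tube were left alone.

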